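Separate the loose-capped jar in the orthotics workshop

TASK

One of the three square jars in the plywood rack was left with a loose cap: its grip bar stands askew to the jar's sides, while the bars of the tight ones lie parallel to them. Leaving the jar in its pocket, twist that cap clockwise (seen from above) until it is tight, bar parallel to the sides; then lift the jar out and set it down gently, without dropping it, upright inside the empty steel tray. Leave the two tight jars where they stand and let go of everything.

Things in the scene. Friction and masses are not known exactly. Their poses are not given: they have to be found in the camera images.
- loose_jar: Jar with the loose cap: white plastic, square, 60 x 60 x 80 mm high, 300 g. Origin: centre of its underside; z up along the cap axis, x and y along its sides. Grey round cap, 50 mm diameter, 84 to 98 mm above the origin; on it a black upright grip bar 46 mm long, 14 mm thick, 98 to 126 mm above the origin. Grip the bar from above across its thickness; the jar may be carried by it.
- rack: Plywood rack, 84 x 320 mm, fixed to the bench. Origin: centre of its underside on the bench; y along the row of three pockets (centres at y = -105, 0, 105 mm), z up. Pockets 66 mm square, floor 6 mm and walls 24 mm above the bench: they keep a jar from turning more than about 6 degrees. The loose jar is in any one of them; all jar tops are 132 mm above the bench.
- loose_cap (a joint): How far the loose cap is unscrewed, in rad: 0 = tight, at a hard stop, the bar along the jar's x; positive = turned anticlockwise seen from above, so that the bar points along the jar's x turned by this angle. Starts between 0.6 and 1.0. It turns with light friction (about 0.04 N m), stays where it is left and does not rise or sink.
- tight_jar_a: A second jar in the rack; it is built alike in size, shape and colour (300 g), but its cap is tight: the grip bar lies parallel to the jar's sides (along the jar's x) and does not turn. Origin: centre of the jar's underside, z up. It stands in one of the rack's pockets and is to stay there.
- tight_jar_b: The third jar in the rack; it is built alike in size, shape and colour (300 g), but its cap is tight: the grip bar lies parallel to the jar's sides (along the jar's x) and does not turn. Origin: centre of the jar's underside, z up. It stands in one of the rack's pockets and is to stay there.
- tray: Empty square steel tray, fixed to the bench, open above, 160 x 160 mm outside, walls 4 mm thick and 28 mm high above the bench, floor 4 mm thick. Origin: centre of its underside, on the bench; x and y along its sides, z up. To left or right of the rack.
Things that resemble listed ones, but are neither listed nor needed, are in the scene too. Leave any blue or turquoise look-alike of the tray alone.

How it is judged:
On the way:
1. the loose cap is twisted tight (within 10 degrees of its stop) while its jar stands in its pocket (value of joint loose_cap below 0.175 rad and distance of loose_jar from where it was at the start of the episode below 0.02 m), for 0.1 s.
At the end, for the whole second after the job is handed in: The loose jar stands released and at rest on the tray floor, its centre within 55 mm of the tray centre along both sides, under 15 mm high, upright within 10 degrees, its cap within 12 degrees of tight. Both tight jars stand upright (10 degrees) within 20 mm of their start (x of loose_jar in the frame of tray between -0.055 and 0.055 m and y of loose_jar in the frame of tray between -0.055 and 0.055 m and z of loose_jar in the frame of tray below 0.015 m and angle between each of loose_jar, tight_jar_a, tight_jar_b's own z axis and vertical below 0.17 rad and value of joint loose_cap below 0.21 rad and linear speed of loose_jar below 0.03 m/s and distance of each of tight_jar_a, tight_jar_b from where it was at the start of the episode below 0.02 m); the robot touches nothing.
It fails at once if a tight jar is taken out or pushed away (more than 30 mm) (distance of any of tight_jar_a, tight_jar_b from where it was at the start of the episode above 0.03 m).
It fails at once if the jar is dropped into the tray (it arrives near the floor of the tray faster than 0.6 m/s) (horizontal distance between loose_jar and tray below 0.08 m and z of loose_jar in the frame of tray below 0.04 m and linear speed of loose_jar above 0.6 m/s).
It also fails if it takes over 48 s, if anything falls off the work surface, if the arm or the gripper's body presses on something with over 40 N, if the wrist force passes 120 N, or if a joint passes its speed limit or range.

ROBOT

A 7-joint arm with a two-finger parallel gripper is mounted at the origin on the work surface. World frame = base frame: x ahead of the robot, y to its left, z up, the work surface at z = 0. Lengths are in m, angles in rad, forces in N, time in s.
With the tool pointing down it reaches from about 0.4 to 0.85 m from the base axis. Payload 4.5 kg.
Tool frame: the origin (TCP) lies at the very end of the fingers, on their centre line; the grasp point (between the pads) lies 19 mm behind it (r.grip_depth is the distance from the TCP to the grasp point, in m); z points along the fingers, x is the direction in which the jaws open and shut, and the axes are right-handed (so a half turn about z gives the same grasp; the last joint's range is limited). The gripper opens to 88 mm and grips with 3 to 60 N. Pads are 18 mm wide; open, the fingers measure 123 mm over their backs; the gripper's body (75 mm by 187 mm) begins 45 mm behind the grasp point.
Start: joints at [1.288, 0.689, -0.195, 1.565, 0.157, 0.902, -0.215], TCP at [0.195, -0.594, 0.239] pointing down, gripper open.
Joint ranges: [-3.01, 3.01], [-0.46, 2.08], [-1.47, 1.51], [0.13, 2.56], [-1, 4.14], [0.04, 2.09], [-2.66, 2.66]. Speed limits (rad/s): [2.57, 2.57, 3.14, 3.14, 3.14, 3.14, 3.14].

INTERFACE

Orientations are given as a unit quaternion [x, y, z, w].
In Python, from plant import r gives the robot as it stands. The module is installed in compiled form; this text tells all that it offers.
- The arm moves only by the shell command python3 -m jog 'ROWS' [FORCE]. ROWS is JSON, a list of rows, each a list of 5 numbers: the shift along the tool's x, y, z in units of 1 m (1.0 is 1 m), then the turn about the tool's z in units of 360 degrees (1.0 is 360 degrees), then the closure, from 0 (fully open) to 1 (shut). In form: [[dx, dy, dz, yaw, fingers], ...]. A call has 1 to 20 rows; each row shifts and turns the commanded pose from where the row before left it, along the tool's axes as they then stand; what a row does not reach is not made up. A row lasts 1/10 s, in which the tool goes at most 50 mm and 8.59 degrees, less where a joint would pass 70% of its speed; a pose out of reach is approached as far as the arm can. A call with a number of a shift or a turn outside -1 to 1 is refused whole. A call with a gripper value outside its range is refused whole. The fingers move at their own pace and stop on an object; FORCE is the grip in N (left out, the last holds). Time passes only in rows, so rows that do not move let the fingers close. It gives the time, the measured TCP pose, the force and the opening at its end, in the units of the state.
- r.get_state(): the state, without advancing time (a new reading comes with each control period).
- r.snapshot(name): name is "side" or "top"; returns the picture (384x512x3 uint8, red, green, blue); there is no depth.
- r.get_calibration(name): a dict with "mtx" (3x3 intrinsics, pixels), "dist" ([k1, k2, p1, p2, k3] as OpenCV has them; the pictures are not rectified), "R" (3x3) and "t" (3): a world point X has camera coordinates R X + t. Camera axes: x right, y down, z forward; pixel columns grow to the right and rows downward; lengths in m; the calibration is good to about 2 mm. A picture is of the moment at which its call begins. get_calibration takes no time and is no camera call.
- r.finish_job(): hands the job in, once; it reports no verdict.
Trained networks look in the newest picture that a camera, given by its name, has taken for a name from the list of things; names that differ only in an ending like _2 or _b are one class to them, and where a whole thing is asked for, a point or a joint stands for the part that bears it (a point fixed in the world has none). Each returns a list of dicts, best first, with "score" (0 to 1); they miss things now and then, are a little off and sometimes report something else, mostly with a low value. They report only what shows in the picture. A call takes as long as a camera call. They do not tell look-alikes from the thing itself.
- r.cut_out(thing, camera): "pixels" (384x512 bool, what is visible of it) and "rect" ([left, top, right, bottom] in pixels, round what is visible of it).
The state is a dict: "clock": time; "q": joint angles; "qd": joint speeds; "joint_torque": joint torques, N m; "tool_pos": TCP position; "eef_rot": TCP orientation; "contact_force": force on the tool from outside, world axes, zero at the start; "moment": the same for the moment, N m; "opening": opening from 0.0 (shut) to 1.0 (fully open).
Only numpy, scipy, OpenCV 4.12 (cv2) and the standard library are available. Lean on these libraries where they do the work, as an engineer would, in place of code of your own. Each camera call takes 0.05 s, during which the arm holds its last target.

## Working session

There is one attempt and no reset: what is moved stays moved. The work goes in short steps, Python scripts to look and compute and a shell command to move; the robot and the scene stay as the last step left them, time stands still between calls to the robot, and variables do not carry over. Pictures are saved under pics/ and viewed, and the job is handed in when it is done.

```bash
mkdir -p pics; python3 - <<'E'
from plant import r
import cv2,numpy as np
s=r.get_state();print({k:np.round(v,3) for k,v in s.items()})
for n in("top","side"):
    im=r.snapshot(n);cv2.imwrite(f"pics/{n}0.png",im[:,:,::-1])
    c=r.get_calibration(n);print(n,{k:np.round(v,3).tolist() for k,v in c.items()})
    for t in("loose_jar","loose_cap","tray","rack"):
        for d in r.cut_out(t,n):
            m=d["pixels"];ys,xs=np.nonzero(m);print(n,t,round(d["score"],2),np.round(d["rect"]),xs.mean().round(1),ys.mean().round(1))
E
```

```text
{'clock': np.float64(0.0), 'q': array([ 1.288,  0.69 , -0.194,  1.566,  0.157,  0.903, -0.215]), 'qd': array([-0.002,  0.   , -0.001,  0.001, -0.   , -0.001, -0.001]), 'joint_torque': array([-0.0000e+00, -5.2756e+01, -1.2670e+00, -1.5343e+01, -5.3000e-02,
        7.0000e-03,  0.0000e+00]), 'tool_pos': array([ 0.194, -0.593,  0.238]), 'eef_rot': array([ 0.81 , -0.587, -0.001, -0.   ]), 'contact_force': array([0.282, 0.236, 0.103]), 'moment': array([ 0.071, -0.007, -0.006]), 'opening': np.float64(0.999)}
top {'mtx': [[381.48, 0.0, 263.314], [0.0, 381.48, 191.006], [0.0, 0.0, 1.0]], 'dist': [-0.117, 0.0, 0.0, 0.0, 0.0], 'R': [[-0.009, -1.0, 0.004], [-0.98, 0.008, -0.201], [0.201, -0.005, -0.98]], 't': [-0.058, 0.482, 0.953]}
top loose_jar 0.67 [179. 182. 208. 204.] 195.0 191.6
top loose_jar 0.16 [179. 181. 202. 198.] 190.9 187.5
top loose_cap 0.56 [179. 181. 202. 196.] 191.4 187.8
top loose_cap 0.18 [180. 180. 211. 204.] 194.8 191.5
top tray 0.94 [369. 196. 440. 270.] 405.5 233.8
top tray 0.66 [260. 121. 329. 190.] 294.1 156.8
top tray 0.62 [267. 214. 332. 285.] 299.4 246.8
top rack 0.71 [101. 181. 218. 209.] 170.0 198.2
side {'mtx': [[477.322, 0.0, 257.797], [0.0, 477.322, 192.548], [0.0, 0.0, 1.0]], 'dist': [0.07, 0.0, 0.0, 0.0, 0.0], 'R': [[-0.99, -0.143, -0.006], [-0.102, 0.732, -0.673], [0.101, -0.666, -0.739]], 't': [0.464, 0.16, 1.371]}
side loose_jar 0.67 [237. 231. 257. 271.] 247.6 250.1
side loose_jar 0.45 [196. 163. 262. 216.] 227.8 187.7
side loose_cap 0.81 [237. 233. 255. 253.] 247.1 240.5
side tray 0.72 [277. 167. 338. 218.] 306.2 194.3
side tray 0.65 [193. 161. 263. 216.] 227.2 187.6
side tray 0.6 [272. 111. 334. 158.] 303.7 132.9
side rack 0.77 [211. 246. 266. 357.] 241.5 314.3
```

View pics/top0.png

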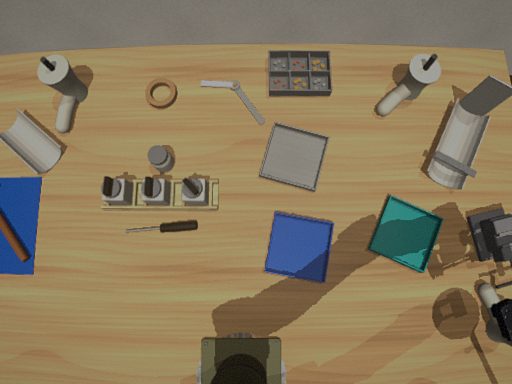

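View pics/side0.png

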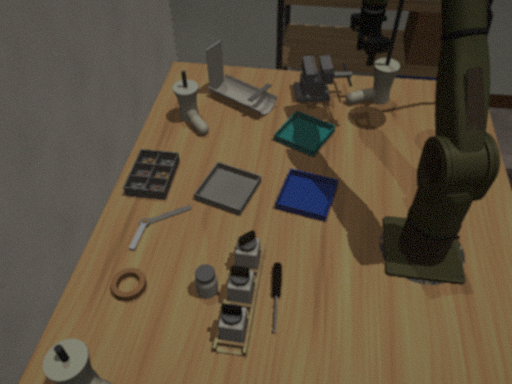

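```bash
python3 - <<'E'
import cv2,numpy as np
a=cv2.imread("pics/top0.png")[160:225,90:230];cv2.imwrite("pics/ct.png",cv2.resize(a,None,fx=5.5,fy=5.5,interpolation=2))
a=cv2.imread("pics/side0.png")[220:370,190:290];cv2.imwrite("pics/cs.png",cv2.resize(a,None,fx=4,fy=4,interpolation=2))
E
```

```text
(no output)
```

View pics/ct.png

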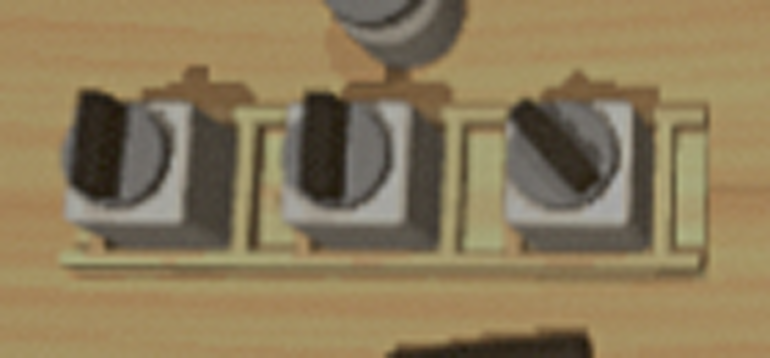

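View pics/cs.png

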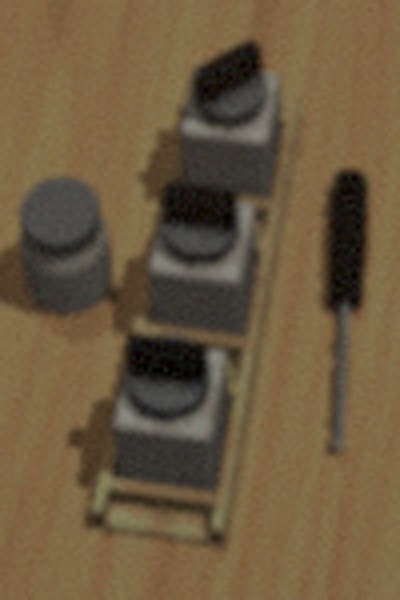

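The top view shows three jars with bars at (113,187), (152,188) and (193,187). Only the rightmost one, at (193,187), is askew: its bar is turned about 45° anticlockwise. Other things that could be mistaken for it are the two tight jars and the barless round canister at (160,157). Tray candidates are grey steel at (294,157), blue at (299,247) and turquoise at (405,234), so I choose the grey one. Next I measure the poses.

```bash
cat > h.py <<'E'
import cv2,numpy as np
from plant import r
from scipy.optimize import minimize
C={n:r.get_calibration(n) for n in("top","side")}
def proj(P,n):
    c=C[n];rv=cv2.Rodrigues(np.array(c["R"],float))[0]
    return cv2.projectPoints(np.asarray(P,float).reshape(-1,1,3),rv,np.array(c["t"],float),np.array(c["mtx"],float),np.array(c["dist"],float))[0][:,0]
def unproj(uv,z,n):
    c=C[n];p=cv2.undistortPoints(np.array(uv,float).reshape(-1,1,2),np.array(c["mtx"],float),np.array(c["dist"],float))[:,0]
    R=np.array(c["R"]);o=-R.T@np.array(c["t"]);d=np.c_[p,np.ones(len(p))]@R
    return o+d*((z-o[2])/d[:,2])[:,None]
def box(x,y,a,l,w,z0,z1):
    c,s=np.cos(a),np.sin(a)
    return np.array([[x+c*i*l/2-s*j*w/2,y+s*i*l/2+c*j*w/2,z] for i in(-1,1) for j in(-1,1) for z in(z0,z1)])
def sil(P,n,S=8,sh=(384,512)):
    p=proj(P,n);h=cv2.convexHull(((p+.5)*S).astype(np.float32)).astype(int)
    m=np.zeros((sh[0]*S,sh[1]*S),np.uint8);cv2.fillConvexPoly(m,h,1)
    return cv2.resize(m.astype(np.float32),(sh[1],sh[0]),interpolation=cv2.INTER_AREA)
E
cat > m.py <<'E'
from h import *
T=cv2.imread("pics/top0.png")
D=cv2.imread("pics/side0.png")
G={"top":T.max(2).astype(float),"side":D.max(2).astype(float)}
# darkness maps
def fit(uv,a0):
    g=unproj([uv],.118,"top")[0]
    W={}
    for n in G:
        u=proj([[g[0],g[1],.105]],n)[0];W[n]=[int(u[1])-16,int(u[1])+14,int(u[0])-16,int(u[0])+16]
    def cost(p):
        e=0
        for n in G:
            m=sil(box(p[0],p[1],p[2],.046,.014,.104,.132),n,4)
            r0,r1,c0,c1=W[n];cr=G[n][r0:r1,c0:c1];dk=np.clip((95-cr)/50,0,1);mm=m[r0:r1,c0:c1]
            near=cv2.dilate(mm,np.ones((5,5)))>0
            e+=((dk-mm)**2)[near].sum()
        return e
    best=min((minimize(cost,[g[0]+dx,g[1]+dy,a0],method="Nelder-Mead",options=dict(initial_simplex=np.array([g[0]+dx,g[1]+dy,a0])+np.array([[0,0,0],[.006,0,0],[0,.006,0],[0,0,.25]]),maxiter=150)) for dx in(-.006,.006) for dy in(-.005,.005)),key=lambda q:q.fun)
    print(uv,best.x.round(4),np.degrees(best.x[2]).round(1),round(best.fun,1));return best.x
out=[fit((113,187),0),fit((152,188),0),fit((193,187),.75)]
for n in G:
    im=cv2.resize({"top":T,"side":D}[n],None,fx=4,fy=4,interpolation=2)
    for p in out:
        for P in(box(p[0],p[1],p[2],.046,.014,.104,.132),):
            h=cv2.convexHull(((proj(P,n)+.5)*4).astype(np.float32)).astype(int);cv2.polylines(im,[h],True,(0,0,255),1)
    cv2.imwrite(f"pics/fit_{n}.png",im[620:900,380:920] if n=="top" else im[880:1450,760:1160])
# tray
for d in r.cut_out("tray","top"):
    m=d["pixels"].astype(np.uint8);(c,s,a)=cv2.minAreaRect(np.argwhere(m)[:,::-1].astype(np.float32))
    q=cv2.boxPoints((c,s,a));Q=unproj(q,.028,"top");print("tray",d["rect"],Q[:,:2].round(3).tolist(),Q.mean(0).round(3),[round(float(np.linalg.norm(Q[i]-Q[i-1])),3) for i in range(4)])
for d in r.cut_out("tray","side"):
    m=d["pixels"].astype(np.uint8);cn=max(cv2.findContours(m,0,1)[0],key=cv2.contourArea);q=cv2.approxPolyDP(cv2.convexHull(cn),8,True)[:,0];Q=unproj(q,.028,"side");print("trayside",d["rect"],Q[:,:2].round(3).tolist(),Q.mean(0).round(3))
E
python3 m.py
```

```text
(113, 187) [0.408  0.3301 1.125 ] 64.5 0.0
(152, 188) [0.4819 0.2218 0.0435] 2.5 65.4
(193, 187) [0.482  0.1187 0.7832] 44.9 63.1
tray [369.2, 196.1, 440.4, 270.3] [[0.323, -0.331], [0.475, -0.403], [0.409, -0.561], [0.259, -0.484]] [ 0.367 -0.445  0.028] [0.166, 0.168, 0.172, 0.169]
tray [259.5, 120.9, 328.9, 189.8] [[0.525, -0.049], [0.687, -0.093], [0.64, -0.252], [0.481, -0.202]] [ 0.583 -0.149  0.028] [0.16, 0.168, 0.165, 0.167]
tray [266.7, 213.6, 331.8, 284.6] [[0.273, -0.061], [0.433, -0.092], [0.402, -0.253], [0.243, -0.218]] [ 0.338 -0.156  0.028] [0.16, 0.163, 0.164, 0.163]
trayside [277.1, 166.8, 338.3, 218.4] [[0.398, -0.242], [0.246, -0.213], [0.278, -0.044], [0.427, -0.07]] [ 0.337 -0.142  0.028]
trayside [193.2, 160.6, 262.9, 216.5] [[0.64, -0.242], [0.49, -0.197], [0.53, -0.032], [0.678, -0.076]] [ 0.585 -0.137  0.028]
trayside [272.3, 111.1, 334.1, 157.7] [[0.41, -0.544], [0.265, -0.478], [0.332, -0.318], [0.467, -0.381]] [ 0.369 -0.43   0.028]
```

View pics/fit_top.png

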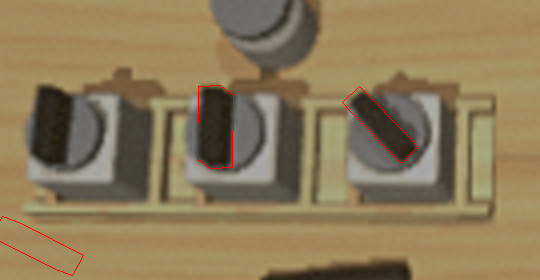

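View pics/fit_side.png

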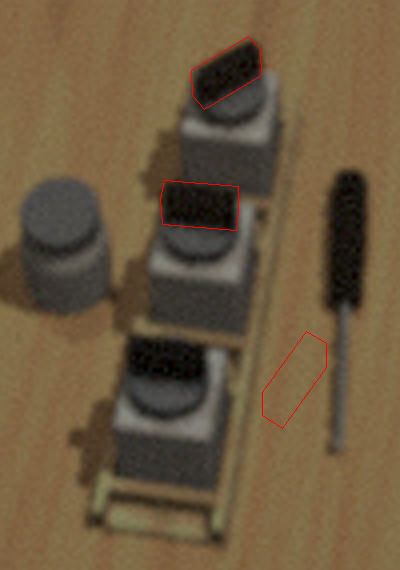

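```bash
cat > m2.py <<'E'
from h import *
I={n:cv2.imread(f"pics/{n}0.png") for n in("top","side")}
def fit(cams,p0):
    def cost(p):
        e=0
        for n in cams:
            u=proj([[p0[0],p0[1],.118]],n)[0];r0,r1,c0,c1=int(u[1])-16,int(u[1])+11,int(u[0])-15,int(u[0])+13
            g=I[n].max(2).astype(float)[r0:r1,c0:c1];lo=np.percentile(g,5)
            dk=np.clip((lo+55-g)/45,0,1);mm=sil(box(*p,.046,.014,.104,.132),n,4)[r0:r1,c0:c1]
            e+=((dk-mm)**2).sum()
        return e
    b=min((minimize(cost,p0,method="Nelder-Mead",options=dict(initial_simplex=np.array(p0)+s*np.array([[0,0,0],[.006,0,0],[0,.006,0],[0,0,.2]]),maxiter=120)) for s in(1,-1)),key=lambda q:q.fun)
    print(cams,b.x.round(4),np.degrees(b.x[2]).round(1),round(b.fun,1))
for p0 in([.482,.1187,.78],[.48,.222,0.0],[.478,.327,0.0]):
    for c in(["top"],["side"],["top","side"]): fit(c,p0)
# tray silhouettes
M={}
for n,u in(("top",(294,157)),("side",(227,188))):
    M[n]=next(d["pixels"] for d in r.cut_out("tray",n) if d["pixels"][u[1],u[0]]).astype(np.float32)
f=lambda p:sum(((sil(box(*p,.16,.16,0,.028),n,2)-M[n])**2).sum() for n in M)
b=minimize(f,[.585,-.149,-.28],method="Nelder-Mead",options=dict(initial_simplex=np.array([.585,-.149,-.28])+np.array([[0,0,0],[.01,0,0],[0,.01,0],[0,0,.1]]),maxiter=100));print("tray",b.x.round(4),b.fun)
from scipy.spatial.transform import Rotation as R
s=r.get_state();print(s["tool_pos"],R.from_quat(s["eef_rot"]).as_matrix().round(3))
E
python3 m2.py
```

```text
['top'] [0.4801 0.1148 0.7183] 41.2 17.5
['side'] [0.4811 0.1229 0.8734] 50.0 13.0
['top', 'side'] [0.4823 0.1188 0.7912] 45.3 61.9
['top'] [0.4812 0.2215 0.0276] 1.6 19.5
['side'] [0.4824 0.2222 0.0633] 3.6 36.4
['top', 'side'] [0.4813 0.2217 0.0441] 2.5 59.0
['top'] [ 0.4822  0.3261 -0.0085] -0.5 24.5
['side'] [ 0.4824  0.3295 -0.0013] -0.1 33.9
['top', 'side'] [ 0.4824  0.3276 -0.0197] -1.1 76.7
tray [ 0.5874 -0.1493 -0.2996] 131.0
[ 0.19473339 -0.59390665  0.23876397] [[ 0.312 -0.95   0.   ]
 [-0.95  -0.312 -0.   ]
 [ 0.    -0.    -1.   ]]
```

```bash
python3 -m jog '[[-0.023,-0.04,0,0,0],[-0.023,-0.04,0,0,0],[-0.023,-0.04,0,0,0],[-0.023,-0.04,0,0,0],[-0.023,-0.04,0,0,0],[-0.023,-0.04,0,0,0],[-0.023,-0.04,0,0,0],[-0.023,-0.04,0,0,0],[-0.023,-0.04,0,0,0],[-0.023,-0.04,0,0,0]]' 20
cat > g.py <<'E'
import sys,numpy as np
from plant import r
from scipy.spatial.transform import Rotation as R
s=r.get_state();M=R.from_quat(s["eef_rot"]).as_matrix();p=s["tool_pos"]
print("t",round(s["clock"],2),"p",p.round(4),"jaw deg",np.degrees(np.arctan2(M[1,0],M[0,0])).round(2),"q",s["q"].round(2),"F",s["contact_force"].round(1),"mom",s["moment"].round(2),"open",round(s["opening"],3))
if len(sys.argv)>1:
    g=np.array(list(map(float,sys.argv[1:4])));print("tool shift",(M.T@(g-p)).round(4))
    if len(sys.argv)>4:
        d=(float(sys.argv[4])-np.degrees(np.arctan2(M[1,0],M[0,0])));print("yaw turns",round(-d/360,4))
E
python3 g.py 0.4815 0.1175 0.239 -46
```

```text
clock: 1.7
tool_pos: [0.5043, -0.2492, 0.2389]
eef_rot: [0.81, -0.587, 0.0, 0.0]
contact_force: [-0.3, -0.7, -1.1]
opening: 1.002
t 1.7 p [ 0.5043 -0.2492  0.2389] jaw deg -71.85 q [ 0.47  0.6  -0.15  1.76  0.12  0.79 -0.99] F [-0.3 -0.7 -1.1] mom [-0.03 -0.06  0.01] open 1.002
tool shift [-3.556e-01 -9.250e-02 -2.000e-04]
yaw turns -0.0718
```

```bash
python3 -m jog '[[-0.0445,-0.0116,0,0,0],[-0.0445,-0.0116,0,0,0],[-0.0445,-0.0116,0,0,0],[-0.0445,-0.0116,0,0,0],[-0.0445,-0.0116,0,0,0],[-0.0445,-0.0116,0,0,0],[-0.0445,-0.0116,0,0,0],[-0.0445,-0.0116,0,0,0],[0,0,0,-0.018,0],[0,0,0,-0.018,0],[0,0,0,-0.018,0],[0,0,0,-0.018,0],[0,0,0,0,0],[0,0,0,0,0]]'
python3 g.py 0.4815 0.1175 0.109 -46
python3 - <<'E'
from plant import r
import cv2,numpy as np
a=r.snapshot("side")[200:320,170:330,::-1];b=r.snapshot("top")[140:260,120:280,::-1]
cv2.imwrite("pics/p1.png",cv2.resize(np.hstack([a,b]),None,fx=2.5,fy=2.5,interpolation=2))
E
```

```text
clock: 3.1
tool_pos: [0.4805, 0.1164, 0.2388]
eef_rot: [0.92, -0.391, 0.0, -0.0]
contact_force: [0.3, -1.1, -0.1]
opening: 1.001
t 3.1 p [0.4805 0.1164 0.2388] jaw deg -46.09 q [-0.17  0.53 -0.24  1.95  0.19  0.69 -1.34] F [ 0.3 -1.1 -0.1] mom [-0.03 -0.02  0.02] open 1.001
tool shift [-1.000e-04 -1.400e-03  1.298e-01]
yaw turns -0.0002
```

View pics/p1.png

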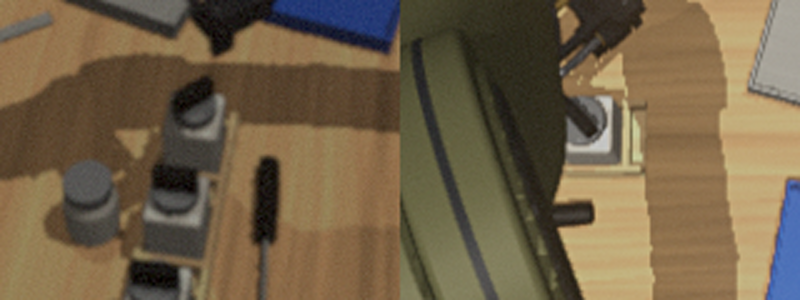

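```bash
python3 -m jog '[[0,-0.001,0.03,0,0],[0,0,0.03,0,0],[0,0,0.03,0,0],[0,0,0.02,0,0],[0,0,0.01,0,0],[0,0,0.008,0,0],[0,0,0,0,0]]'
python3 g.py 0.4815 0.1175 0.109 -46
python3 - <<'E'
from plant import r
import cv2,numpy as np
a=r.snapshot("side")[200:320,170:330,::-1];b=r.snapshot("top")[140:260,120:280,::-1]
cv2.imwrite("pics/p2.png",cv2.resize(np.hstack([a,b]),None,fx=2.5,fy=2.5,interpolation=2))
E
```

```text
clock: 3.9
tool_pos: [0.4812, 0.1172, 0.1104]
eef_rot: [0.921, -0.39, -0.0, 0.0]
contact_force: [0.5, -0.6, -0.1]
opening: 1.0
t 3.9 p [0.4812 0.1172 0.1104] jaw deg -45.94 q [-0.24  0.74 -0.15  2.06  0.28  0.36 -1.42] F [ 0.5 -0.6 -0.1] mom [-0.04 -0.09 -0.03] open 1.0
tool shift [ 0.     -0.0005  0.0014]
yaw turns 0.0002
```

View pics/p2.png

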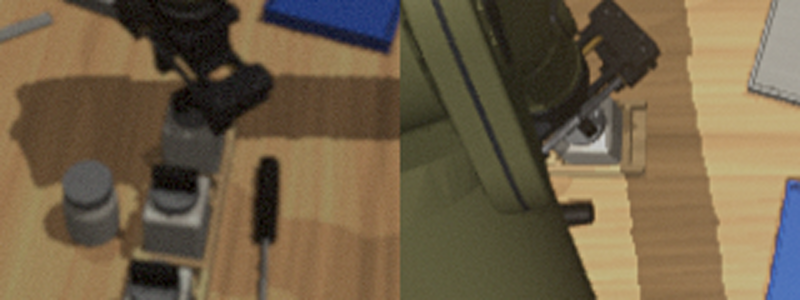

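The fingers straddle the bar of the loose jar, so I close them.

```bash
python3 -m jog '[[0,0,0,0,0.5],[0,0,0,0,0.8],[0,0,0,0,1],[0,0,0,0,1],[0,0,0,0,1],[0,0,0,0,1],[0,0,0,0,1],[0,0,0,0,1],[0,0,0,0,1],[0,0,0,0,1]]' 20
python3 g.py
```

```text
clock: 5.0
tool_pos: [0.481, 0.1172, 0.1106]
eef_rot: [0.921, -0.39, -0.0, 0.0]
contact_force: [-0.7, 0.1, -1.4]
opening: 0.16
t 5.0 p [0.481  0.1172 0.1106] jaw deg -45.92 q [-0.24  0.74 -0.15  2.06  0.28  0.36 -1.42] F [-0.7  0.1 -1.4] mom [ 0.03 -0.09  0.03] open 0.16
```

```bash
python3 -m jog '[[0,0,0,0.01,1],[0,0,0,0.01,1],[0,0,0,0.01,1],[0,0,0,0.01,1],[0,0,0,0.01,1],[0,0,0,0.01,1],[0,0,0,0.01,1],[0,0,0,0.01,1],[0,0,0,0.01,1],[0,0,0,0.01,1],[0,0,0,0,1]]' 30
python3 g.py
python3 -m jog '[[0,0,0,0.01,1],[0,0,0,0.01,1],[0,0,0,0,1]]'; python3 g.py
```

```text
clock: 6.1
tool_pos: [0.481, 0.1172, 0.1106]
eef_rot: [0.755, -0.656, 0.0, 0.0]
contact_force: [0.0, 0.9, -1.9]
opening: 0.152
t 6.1 p [0.481  0.1172 0.1106] jaw deg -81.93 q [-0.33  0.74 -0.01  2.07  0.02  0.33 -1.78] F [ 0.   0.9 -1.9] mom [-0.05 -0.02 -0.05] open 0.152
clock: 6.4
tool_pos: [0.481, 0.1171, 0.1106]
eef_rot: [0.713, -0.701, -0.0, 0.0]
contact_force: [0.2, -0.3, -1.4]
opening: 0.153
t 6.4 p [0.481  0.1171 0.1106] jaw deg -89.06 q [-0.34  0.74  0.02  2.07 -0.03  0.33 -1.85] F [ 0.2 -0.3 -1.4] mom [0.01 0.   0.  ] open 0.153
```

```bash
for i in 1 2; do python3 -m jog '[[0,0,0,0.005,1],[0,0,0,0.005,1],[0,0,0,0,1]]' >/dev/null; python3 g.py; done
```

```text
t 6.7 p [0.481  0.1171 0.1106] jaw deg -92.75 q [-0.35  0.74  0.03  2.07 -0.06  0.33 -1.89] F [ 0.4  0.3 -2.3] mom [ 0.08 -0.03  0.01] open 0.158
t 7.0 p [0.481  0.1173 0.1107] jaw deg -96.37 q [-0.36  0.74  0.04  2.07 -0.09  0.33 -1.93] F [-0.5  0.1 -2.2] mom [0.17 0.08 0.01] open 0.155
```

```bash
python3 -m jog '[[0,0,0,0.005,1],[0,0,0,0,1]]' >/dev/null; python3 g.py;  python3 -m jog '[[0,0,0,0.005,1],[0,0,0,0,1]]' >/dev/null; python3 g.py
python3 - <<'E'
from plant import r
import cv2,numpy as np
a=r.snapshot("side")[200:320,170:330,::-1];b=r.snapshot("top")[140:260,120:280,::-1]
cv2.imwrite("pics/p3.png",cv2.resize(np.hstack([a,b]),None,fx=2.5,fy=2.5,interpolation=2))
E
```

```text
t 7.2 p [0.4809 0.1174 0.1107] jaw deg -98.09 q [-0.36  0.74  0.05  2.07 -0.1   0.33 -1.94] F [-0.9  1.  -2.4] mom [0.22 0.19 0.46] open 0.158
t 7.4 p [0.481  0.1174 0.1107] jaw deg -99.9 q [-0.37  0.74  0.06  2.07 -0.12  0.33 -1.96] F [-1.   0.9 -0.3] mom [0.23 0.21 0.7 ] open 0.156
```

View pics/p3.png

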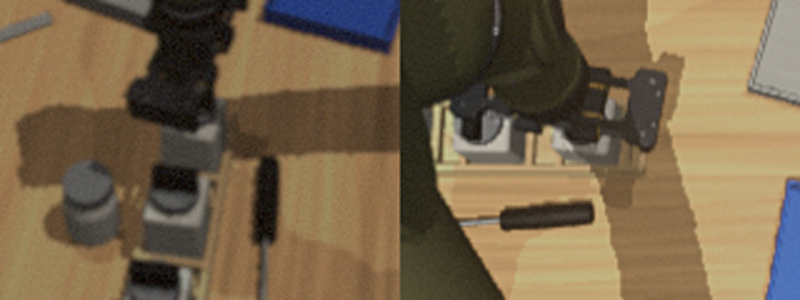

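The moment has risen to 0.7 N m, so the cap is against its stop. I'll ease off by 2°, firm the grip and lift.

```bash
python3 -m jog '[[0,0,0,-0.003,1],[0,0,0,-0.003,1],[0,0,0,0,1]]' 45 >/dev/null; python3 g.py;  python3 -m jog '[[0,0,-0.005,0,1],[0,0,-0.01,0,1],[0,0,-0.01,0,1],[0,0,-0.01,0,1],[0,0,-0.01,0,1],[0,0,0,0,1]]' >/dev/null; python3 g.py
python3 - <<'E'
from plant import r
import cv2,numpy as np
a=r.snapshot("side")[180:300,170:330,::-1];b=r.snapshot("top")[140:260,120:280,::-1]
cv2.imwrite("pics/p4.png",cv2.resize(np.hstack([a,b]),None,fx=2.5,fy=2.5,interpolation=2))
E
```

```text
t 7.8 p [0.481  0.1173 0.1107] jaw deg -97.77 q [-0.36  0.74  0.05  2.07 -0.1   0.33 -1.94] F [-1.5  0.8 -1.9] mom [0.46 0.44 0.29] open 0.153
t 8.4 p [0.4823 0.1171 0.1575] jaw deg -97.82 q [-0.37  0.66  0.07  2.04 -0.09  0.45 -1.94] F [ 0.2  0.7 -3.2] mom [ 0.03 -0.05 -0.03] open 0.152
```

View pics/p4.png

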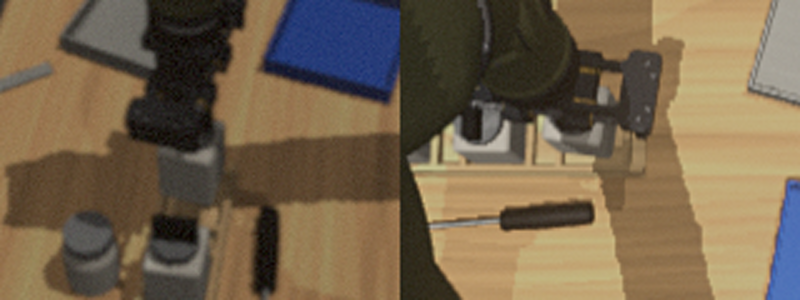

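Jar lifted, with a load of about 3 N. Next I raise it and carry it to the grey tray.

```bash
python3 -m jog '[[0,0,-0.02,0,1],[0,0,-0.02,0,1],[0,0,-0.02,0,1],[0,0,-0.01,0,1],[0,0,0,0,1]]' >/dev/null; python3 g.py 0.5874 -0.1493 0.225
```

```text
t 9.0 p [0.4817 0.1173 0.2264] jaw deg -97.78 q [-0.39  0.54  0.09  1.97 -0.08  0.63 -1.95] F [ 0.7  0.  -3.7] mom [ 0.04 -0.01  0.  ] open 0.155
tool shift [ 0.2498 -0.1408  0.0015]
```

```bash
python3 -m jog '[[0.01,-0.006,0,0,1],[0.02,-0.011,0,0,1],[0.02,-0.011,0,0,1],[0.02,-0.011,0,0,1],[0.02,-0.011,0,0,1],[0.02,-0.011,0,0,1],[0.02,-0.011,0,0,1],[0.02,-0.011,0,0,1],[0.02,-0.011,0,0,1],[0.02,-0.011,0,0,1],[0.02,-0.011,0,0,1],[0.02,-0.012,0,0,1],[0.015,-0.008,0,0,1],[0.005,-0.004,0,0,1],[0,0,0,0,1],[0,0,0,0,1]]' >/dev/null; python3 g.py 0.5874 -0.1493 0.1086
python3 - <<'E'
from plant import r
import cv2,numpy as np
a=r.snapshot("side")[90:250,150:350,::-1];b=r.snapshot("top")[90:250,200:400,::-1]
cv2.imwrite("pics/p5.png",cv2.resize(np.hstack([a,b]),None,fx=2,fy=2,interpolation=2))
E
```

```text
t 10.6 p [ 0.5857 -0.1481  0.2252] jaw deg -97.7 q [ 0.14  0.67  0.05  1.65 -0.04  0.82 -1.49] F [ 0.4  0.3 -2.9] mom [0.06 0.03 0.02] open 0.16
tool shift [ 0.0011 -0.0021  0.1166]
```

View pics/p5.png

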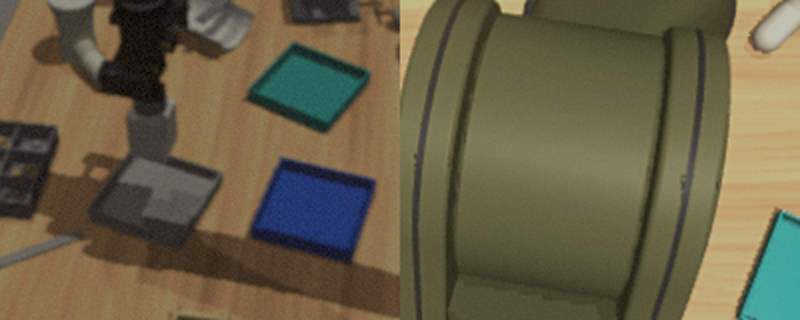

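The jar hangs upright over the grey tray, which is centred around (157,195) in the side crop. Now I lower it gently.

```bash
python3 -m jog '[[0,0,0.02,0,1],[0,0,0.02,0,1],[0,0,0.02,0,1],[0,0,0.02,0,1],[0,0,0.01,0,1],[0,0,0.01,0,1],[0,0,0.006,0,1],[0,0,0.004,0,1],[0,0,0.003,0,1],[0,0,0,0,1]]' >/dev/null; python3 g.py; for i in 1 2 ; do python3 -m jog '[[0,0,0.001,0,1],[0,0,0.001,0,1],[0,0,0,0,1]]' >/dev/null; python3 g.py;done
```

```text
t 11.7 p [ 0.5862 -0.1495  0.1128] jaw deg -97.77 q [ 0.15  0.83  0.04  1.74 -0.05  0.58 -1.49] F [ 0.6 -0.6 -2.8] mom [0.07 0.04 0.02] open 0.158
t 12.0 p [ 0.5861 -0.1495  0.1108] jaw deg -97.77 q [ 0.15  0.83  0.03  1.74 -0.05  0.57 -1.49] F [-0.6 -0.6 -3.1] mom [0.05 0.02 0.04] open 0.156
t 12.3 p [ 0.5862 -0.1494  0.1087] jaw deg -97.77 q [ 0.15  0.84  0.03  1.74 -0.05  0.57 -1.49] F [ 0.6  0.3 -2.7] mom [ 0.01 -0.04  0.02] open 0.16
```

```bash
for i in 1 2 3; do python3 -m jog '[[0,0,0.0007,0,1],[0,0,0,0,1]]' >/dev/null; python3 g.py;done
```

```text
t 12.5 p [ 0.5863 -0.1494  0.1086] jaw deg -97.76 q [ 0.15  0.84  0.03  1.74 -0.05  0.57 -1.49] F [-0.7  1.2  4. ] mom [ 0.2   0.35 -0.05] open 0.153
t 12.7 p [ 0.5864 -0.1494  0.1086] jaw deg -97.77 q [ 0.15  0.84  0.03  1.74 -0.05  0.57 -1.49] F [-1.9  1.8  8.7] mom [ 0.33  0.63 -0.02] open 0.153
t 12.9 p [ 0.5864 -0.1494  0.1085] jaw deg -97.77 q [ 0.15  0.84  0.03  1.74 -0.05  0.57 -1.49] F [-3.8  1.2 13.9] mom [0.45 0.89 0.01] open 0.154
```

```bash
python3 - <<'E'
from plant import r
import cv2,numpy as np
a=r.snapshot("side")[110:230,170:290,::-1]
cv2.imwrite("pics/p6.png",cv2.resize(a,None,fx=4,fy=4,interpolation=2))
E
```

```text
(no output)
```

View pics/p6.png

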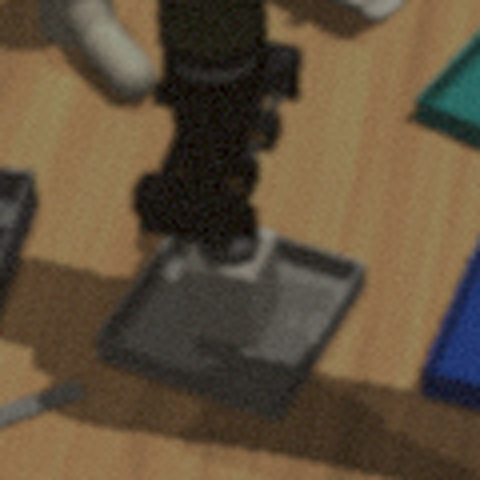

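The floor contact came at the predicted height of 0.1086. I ease off the load, release and rise.

```bash
python3 -m jog '[[0,0,-0.001,0,1],[0,0,-0.0005,0,1],[0,0,0,0,0.7],[0,0,0,0,0.5],[0,0,0,0,0.5],[0,0,0,0,0.5],[0,0,0,0,0.5],[0,0,-0.01,0,0.5],[0,0,-0.02,0,0.5],[0,0,-0.03,0,0.5],[0,0,-0.04,0,0.5],[0,0,-0.04,0,0.5],[0,0,0,0,0.5]]' >/dev/null; python3 g.py
python3 -m jog '[[-0.04,0,0,0,0.5],[-0.04,0,0,0,0.5],[-0.04,0,0,0,0.5],[-0.04,0,0,0,0.5],[-0.04,0,0,0,0.5],[-0.04,0,0,0,0.5],[-0.04,0,0,0,0.5],[-0.04,0,0,0,0.5],[-0.04,0,0,0,0.5],[0,0,0,0,0.5],[0,0,0,0,0.5]]' >/dev/null; python3 g.py
python3 - <<'E'
from plant import r
import cv2,numpy as np
for n in("side","top"):
    a=r.snapshot(n)[:,:,::-1];cv2.imwrite(f"pics/{n}7.png",a)
a=cv2.imread("pics/side7.png")[110:230,170:290];b=cv2.imread("pics/top7.png")[90:210,235:355]
cv2.imwrite("pics/p7.png",cv2.resize(np.hstack([a,b]),None,fx=3.3,fy=3.3,interpolation=2))
E
```

```text
t 14.25 p [ 0.5897 -0.1506  0.2546] jaw deg -97.79 q [ 0.14  0.64  0.06  1.62 -0.04  0.87 -1.49] F [-0.   0.7 -0.4] mom [ 0.03 -0.02  0.01] open 0.5
t 15.35 p [0.6341 0.2082 0.2475] jaw deg -97.63 q [-0.44  0.74  0.1   1.42 -0.08  0.98 -2.02] F [ 0.7 -0.1  0.8] mom [-0.03  0.    0.02] open 0.495
```

View pics/p7.png

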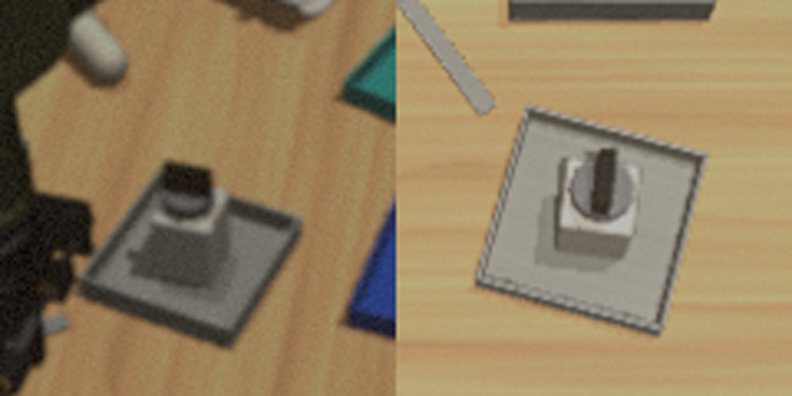

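View pics/side7.png

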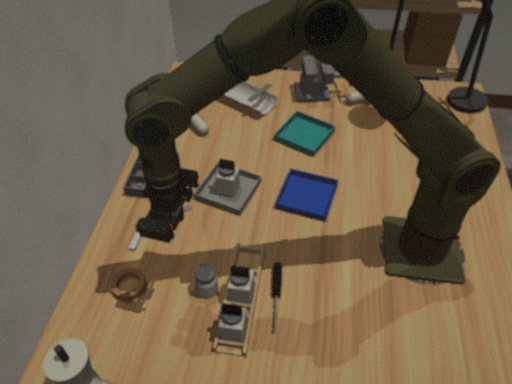

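The jar stands upright in the tray, near (293,150) in the top picture, and both tight jars are in place. One closer check: is the bar parallel to the jar's sides?

```bash
python3 - <<'E'
from h import *
im=cv2.imread("pics/top7.png");S=14
a=cv2.resize(im[125:172,275:312],None,fx=S,fy=S,interpolation=2);b=a.copy()
x,y,yaw=.5862,-.1494,np.radians(-7.8)
for l,w,z in((.06,.06,.084),(.046,.014,.130)):
    P=box(x,y,yaw,l,w,z,z)[[0,2,6,4]]
    q=((proj(P,"top")-[275,125]+.5)*S).astype(int);cv2.polylines(b,[q],True,(0,0,255),1)
cv2.imwrite("pics/p8.png",cv2.resize(np.hstack([a,b]),(790,501)))
E
```

```text
(no output)
```

View pics/p8.png

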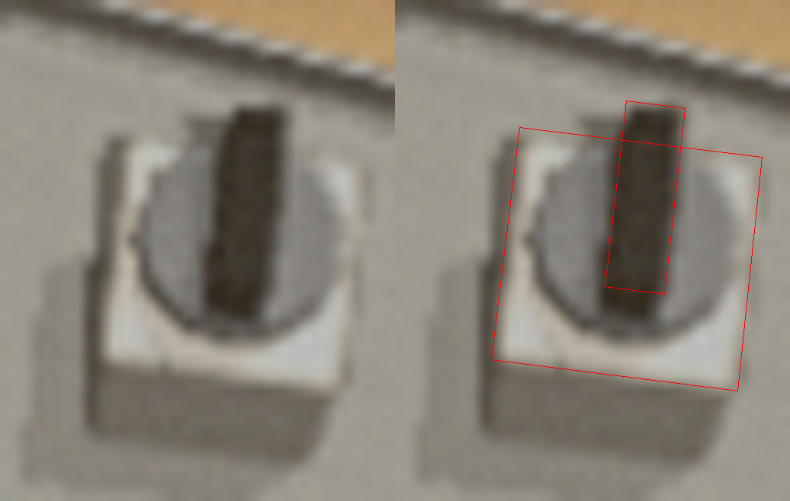

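Bar and jar sides both lie within a degree or two of the predicted −7.8° outline, so the cap is tight. I'm handing in.

```bash
python3 -c "
from plant import r
print(r.finish_job())"; python3 g.py
```

```text
the job is handed in; nothing more can be done
None
the job is handed in; nothing more can be done
```

The loose jar's cap is tight and the jar stands upright in the grey steel tray; I handed the job in after about 15.5 s of the 48 s.

- **Tightening:** The loose jar was the one in the pocket at the lowest y, with its bar about 44° askew. I gripped the bar (opening 14 mm) and twisted clockwise until the moment rose to 0.7 N m, which was the stop with the jar against its pocket walls. I then eased back 2°.
- **Placing:** I lifted the jar and carried it to the grey steel tray. Floor contact came at the expected height, peaking at about 14 N, and I released it and moved the arm clear.
- **Last checks:** In the final pictures the jar is upright near the tray centre. Its bar and sides match the predicted −7.8° outline to a degree or two. The two tight jars look unmoved, judged by eye only, and the tool force reads about zero.
- **Disagreements:** The two cameras differed by about 8 mm and 9° on the loose bar's starting pose. I used a value between them, with the position checked against the 105 mm pocket spacing, and the grasp came out well. One early automatic fit, to the far tight jar, failed and was redone.

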